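# Snap the lid of the fastener box shut all round

## Task

The lid of the red fastener box is only laid on: the sections of its rim still stand up on all four sides. Press all round the rim until every section has clicked down and the whole rim is shut. Only press: leave the box standing on the bench about where it is, and do not disturb the things around it.

Things in the scene. Friction and masses are not known exactly. Their poses are not given: they have to be found in the camera images.
- partsbox: Loose red box full of fasteners, about 2.5 kg, with a grey lid: 190 mm long (its x), 140 mm wide (its y), 70 mm high to the top of the shut rim. Origin: centre of its underside; z up. The rim is 30 mm wide, with a hinged section on each side between fixed corner pieces 30 x 30 mm (tops at 70 mm); the middle of the lid, 130 x 80 mm, is fixed and recessed to 62 mm
- rim_front_press (a point): Point to press on the rim section on the box's -x side (76 mm long along the box's y, 30 mm wide, 5 mm thick): on its top face, half-way along, 21 mm outward of the hinge, which is the rim's inner edge, 65 mm from the box's centre, 67.5 mm up. The point is about 76 mm above the box's underside while raised; shut, 70 mm up and 86 mm from the box's centre
- rim_back_press (a point): The same point on the section on the box's +x side; same size, hinge and behaviour as the front one
- rim_left_press (a point): The same point on the section on the box's +y side (126 mm long along the box's x, 30 mm wide); its hinge is 40 mm from the box's centre, this point 61 mm once shut; heights and behaviour as the front one
- rim_right_press (a point): The same point on the section on the box's -y side; same size, hinge and behaviour as the left one
- rim_front (a joint): Angle of the front (-x) section: 0 rad raised (sloping up outwards, outer edge 9 mm high), 0.30 rad shut. Clicking it down takes about 10 N at its press point at first, less as it goes. Past half-way (3 mm at that point) it snaps shut by itself and stays; let go earlier, it springs up again
- rim_back (a joint): Angle of the back (+x) section: 0 rad raised, 0.30 rad shut. Stiffness and snap as the front one
- rim_left (a joint): Angle of the left (+y) section: 0 rad raised, 0.30 rad shut. Stiffness and snap as the front one
- rim_right (a joint): Angle of the right (-y) section: 0 rad raised, 0.30 rad shut. Stiffness and snap as the front one
- screwdriver: Loose screwdriver with a red handle, 200 mm long, lying on the bench beside the box: leave alone. Its x runs along it to the tip
- wrench: Loose steel wrench, 160 mm long, lying on the bench: leave alone. Its x runs along it
- jar: Loose closed jar, 60 mm across, 75 mm high, standing behind the box: leave alone. Origin: centre of its underside
- smallbin: Loose small open red bin with bolts, 120 x 90 x 50 mm, beside the box: leave alone. Origin: centre of its underside
Things that resemble listed ones, but are neither listed nor needed, are in the scene too. Leave any blue or turquoise look-alike of the partsbox alone.

How it is judged:
At the end, for the whole second after the job is handed in: All four rim sections are shut (each angle above 0.26 of 0.30 rad), and the box stands flat and still on the bench within 50 mm of where it stood (value of joint each of rim_front, rim_back, rim_left, rim_right above 0.26 rad and height (world z) of partsbox below 0.006 m and angle between partsbox's own z axis and vertical below 0.05 rad and distance of partsbox from where it was at the start of the episode below 0.05 m and linear speed of partsbox below 0.02 m/s); the robot touches nothing.
It fails at once if the box is lifted or tipped (height (world z) of partsbox above 0.012 m or angle between partsbox's own z axis and vertical above 0.15 rad).
It fails at once if the box is shoved more than 60 mm along the bench (distance of partsbox from where it was at the start of the episode above 0.06 m).
It fails at once if a thing around the box is moved more than 30 mm (distance of any of screwdriver, wrench, jar, smallbin from where it was at the start of the episode above 0.03 m).
It also fails if it takes over 38 s, if anything falls off the work surface, if the arm or the gripper's body presses on something with over 40 N, if the wrist force passes 120 N, or if a joint passes its speed limit or range.

## Robot

A 6-joint arm with a two-finger parallel gripper is mounted at the origin on the work surface. World frame = base frame: x ahead of the robot, y to its left, z up, the work surface at z = 0. Lengths are in m, angles in rad, forces in N, time in s.
With the tool pointing down it reaches from about 0.275 to 0.725 m from the base axis. Payload 5.6 kg.
Tool frame: the origin (TCP) lies at the very end of the fingers, on their centre line; the grasp point (between the pads) lies 19 mm behind it; z points along the fingers, y is the line along which they close (so a half turn about z gives the same grasp; the last joint's range is limited). The gripper opens to 85 mm and grips with 20 to 120 N. Pads are 22 mm wide; open, the fingers measure 114 mm over their backs; the gripper's body (76 mm by 85 mm) begins 54 mm behind the grasp point. The pads swing forward as they close: fully open they stand 13 mm farther back than shut.
Start: joints at [-0.899, 0.255, 0.108, 0, -1.424, -0.285], TCP at [0.207, -0.509, 0.231] pointing down, gripper open.
Joint ranges: [-2.95, 2.95], [-1.21, 1.97], [-1.09, 1.5], [-2.87, 1.71], [-2.94, -0.07], [-3.05, 3.05]. Speed limits (rad/s): [2.57, 2.57, 3.14, 3.14, 3.14, 3.14].

## Interface

Orientations are given as a unit quaternion [x, y, z, w].
In Python, from plant import robot, optics gives the robot as it stands.
- The arm moves only by the tool send_rows, never from a script. Its argument "deltas" is a list of rows, each an object of numbers: "dx", "dy", "dz": the shift along the tool's x, y, z scaled (see below); "spin": the turn about the tool's z scaled (see below); "gripper": the gripper's target within -1 to 1 (shut at 1, half-way at 0, fully open at -1). A call has 1 to 12 rows; each row shifts and turns the commanded pose from where the row before left it, along the tool's axes as they then stand; what a row does not reach is not made up. The controller multiplies each number of a shift by 150 mm and each number of a turn by pi/4 rad. A row lasts 1/10 s, in which the tool goes at most 50 mm and 8.59 degrees, less where a joint would pass 70% of its speed; a pose out of reach is approached as far as the arm can. A call with a number of a shift or a turn outside -1 to 1 is refused whole. A call with a gripper value outside its range is refused whole. The fingers move at their own pace and stop on an object; "squeeze" is the grip in N (left out, the last holds). Time passes only in rows, so rows that do not move let the fingers close. It gives the time, the measured TCP pose, the force, the opening and the grip force at its end, in the units of the state.
- robot.get_state(): the state, without advancing time (a new reading comes with each control period).
- optics.read_camera(name): name is "side" or "top"; returns the picture (420x560x3 uint8, red, green, blue); there is no depth.
- optics.get_calibration(name): a dict with "fx", "fy", "cx", "cy" (pixels), "T" (4x4, takes a point from camera to world coordinates). Camera axes: x right, y up, looking along -z (the intrinsics and any distortion apply to the point x, -y, -z); pixel columns grow to the right and rows downward; lengths in m; the calibration is good to about 2 mm. A picture is of the moment at which its call begins. get_calibration takes no time and is no camera call.
- robot.finish_job(): hands the job in; it is judged then, once.
The state is a dict: "clock": time; "qpos": joint angles; "qvel": joint speeds; "tau": joint torques, N m; "position": TCP position; "tool_rot": TCP orientation; "contact_force": force on the tool from outside, world axes, zero at the start; "torque": the same for the moment, N m; "opening": finger opening in m; "gripper_force": force on a finger pad.
Only numpy, scipy, OpenCV 4.12 (cv2) and the standard library are available. Lean on these libraries where they do the work, as an engineer would, in place of code of your own. Each camera call takes 0.05 s, during which the arm holds its last target. There are 200 camera calls.

## Working session

There is one attempt and no reset: what is moved stays moved. The work goes in short steps, Python scripts to look and compute and a tool call to move; the robot and the scene stay as the last step left them, time stands still between calls to the robot, and variables do not carry over. Pictures are saved under pics/ and viewed, at most 10 in all, crops included, and the job is handed in when it is done.

Besides the shell and the picture viewer there is one more tool, called after "Request:" in YAML: its name, and indented under it one key for each argument. send_rows: Moves the arm, as the interface text tells. Its arguments: {"type":"object","properties":{"deltas":{"type":"array"},"squeeze":{"type":"number"}},"required":["deltas"]}

```bash
mkdir -p pics; python3 - <<'E'
from plant import robot, optics
import cv2
for n in("top","side"):
    cv2.imwrite(f"pics/{n}0.png",optics.read_camera(n)[:,:,::-1]); c=optics.get_calibration(n); print(n,c)
s=robot.get_state(); print(s)
E
```

```text
top {'fx': 472.7589062597665, 'fy': 472.7589062597665, 'cx': 273.99342888676796, 'cy': 212.5652807095946, 'T': array([[ 0.03272359,  0.97620936, -0.21434658,  0.31573374],
       [-0.99945321,  0.03297855, -0.00238736,  0.06189577],
       [ 0.00473828,  0.2143075 ,  0.97675475,  0.97640695],
       [ 0.        ,  0.        ,  0.        ,  1.        ]])}
side {'fx': 406.6082106807236, 'fy': 406.6082106807236, 'cx': 275.50393232424466, 'cy': 212.3292820373507, 'T': array([[ 9.65990536e-01,  1.40740905e-01, -2.16919990e-01,
         3.12602397e-01],
       [-2.58576374e-01,  5.28166983e-01, -8.08812646e-01,
        -7.45854935e-01],
       [ 7.36952420e-04,  8.37395746e-01,  5.46596580e-01,
         6.16330634e-01],
       [ 0.00000000e+00,  0.00000000e+00,  0.00000000e+00,
         1.00000000e+00]])}
{'clock': 0.1, 'qpos': array([-8.99408628e-01,  2.55663326e-01,  1.07126018e-01, -3.71507825e-04,
       -1.42391183e+00, -2.84615275e-01]), 'qvel': array([ 0.00060531, -0.00353439,  0.00497246,  0.00074789,  0.00133454,
       -0.00022325]), 'tau': array([-3.77724224e-03, -3.87601161e+01,  2.38474810e+01,  5.37794352e+00,
       -3.76770215e-03, -2.73777161e-06]), 'position': array([ 0.20733276, -0.50894341,  0.23050376]), 'tool_rot': array([-1.92156183e-01,  9.81363992e-01,  8.18295032e-04, -2.17012783e-04]), 'contact_force': array([ 0.55298221, -0.62113495, -0.74278981]), 'torque': array([ 0.02252091,  0.01836929, -0.0220414 ]), 'gripper_force': 0.0, 'opening': 0.0850834969394762}
```

View pics/top0.png

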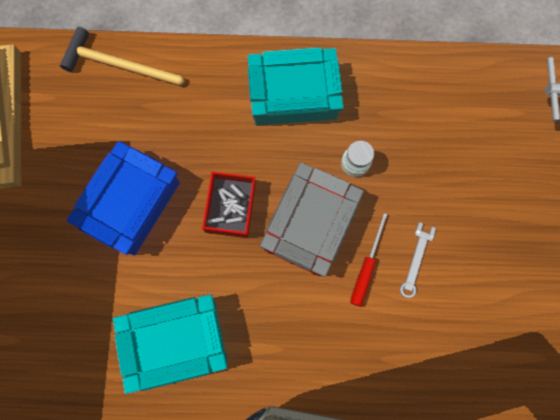

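View pics/side0.png

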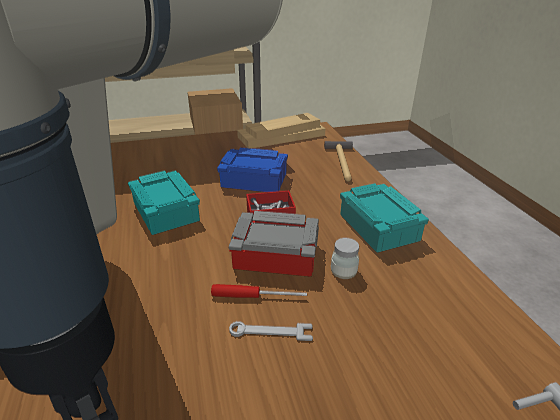

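The candidates in the top view are:
- the grey-lidded box at (313,219)
- the blue box at (125,200)
- the turquoise boxes at (295,85) and (170,343)

In the side view, the grey-lidded box at (275,243) has red walls, so it fits. The small red bin at (230,204) is open and smaller. The jar is at (358,158), the screwdriver at (370,260) and the wrench at (418,260).

```bash
cat > h.py <<'E'
import numpy as np, cv2
from plant import robot, optics
def ray(n,uv,z):
    c=optics.get_calibration(n); T=c["T"]; uv=np.atleast_2d(uv).astype(float)
    d=np.c_[(uv[:,0]-c["cx"])/c["fx"],-(uv[:,1]-c["cy"])/c["fy"],-np.ones(len(uv))]@T[:3,:3].T
    return T[:3,3]+d*((z-T[2,3])/d[:,2])[:,None]
def proj(n,p):
    c=optics.get_calibration(n); q=(np.atleast_2d(p)-c["T"][:3,3])@c["T"][:3,:3]
    return np.c_[c["cx"]+c["fx"]*q[:,0]/-q[:,2],c["cy"]-c["fy"]*q[:,1]/-q[:,2]]
E
cat > m.py <<'E'
from h import *
im=cv2.imread("pics/top0.png"); hsv=cv2.cvtColor(im,cv2.COLOR_BGR2HSV)
m=((hsv[...,1]<60)&(hsv[...,2]>60)&(hsv[...,2]<170)).astype(np.uint8)
r=np.zeros_like(m); r[155:285,252:375]=1
m=cv2.morphologyEx(m*r,cv2.MORPH_CLOSE,np.ones((5,5))); m=cv2.morphologyEx(m,cv2.MORPH_OPEN,np.ones((15,15)))
k=max(cv2.findContours(m,0,1)[0],key=cv2.contourArea)[:,0]
w=ray("top",k,.072)[:,:2]
(cx,cy),(a,b),ang=cv2.minAreaRect((w*1000).astype(np.float32)); ang=ang if a>b else ang+90
if np.cos(np.radians(ang))<0: ang+=180
th=np.radians(ang); c=np.array([cx,cy])/1000; print("centre",c,"size",a,b,"yaw",ang,th)
R=np.array([[np.cos(th),-np.sin(th)],[np.sin(th),np.cos(th)]])
L={"front":(-.086,0),"back":(.086,0),"left":(0,.061),"right":(0,-.061)}
P={n:c+R@v for n,v in L.items()}
for n,p in P.items(): print(n,p.round(4))
for n,z in(("top",.07),("side",.07)):
    i=cv2.imread(f"pics/{n}0.png"); s=4
    o=proj(n,np.c_[[c],[.07]])[0].astype(int)
    q=i[o[1]-70:o[1]+70,o[0]-90:o[0]+90]; q=cv2.resize(q,None,fx=s,fy=s)
    pts=[np.r_[p,.074] for p in P.values()]+[np.r_[c+R@np.array(v),.07] for v in((.095,.07),(.095,-.07),(-.095,.07),(-.095,-.07))]
    for u in proj(n,np.array(pts)): cv2.circle(q,tuple(int(t) for t in (u-o+[90,70])*s+2),4,(0,255,255),1)
    cv2.imwrite(f"pics/{n}crop.png",q)
E
python3 m.py
```

```text
centre [ 0.50678278 -0.01058059] size 141.19398498535156 191.66482543945312 yaw 336.5374984741211 5.8736874047988055
front [0.4279 0.0237]
back [ 0.5857 -0.0448]
left [0.5311 0.0454]
right [ 0.4825 -0.0665]
```

View pics/topcrop.png

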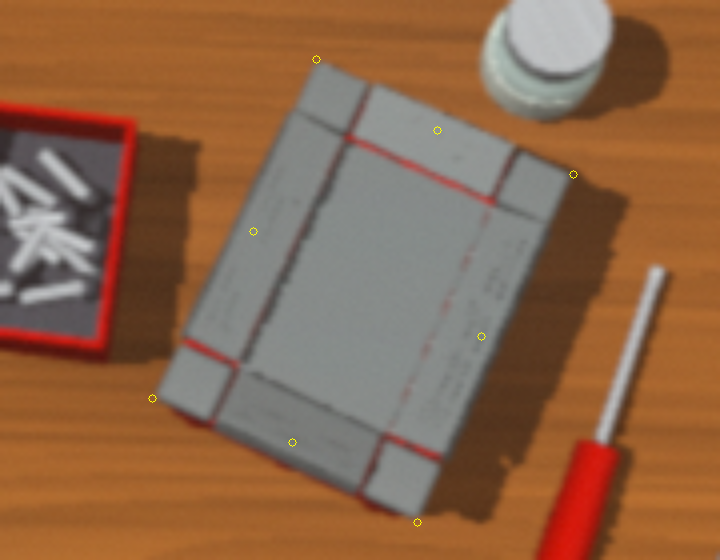

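View pics/sidecrop.png

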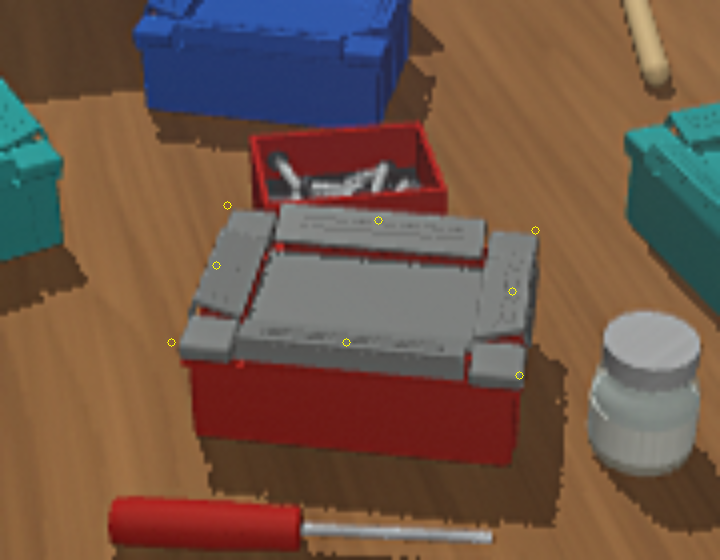

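The top crop shows the markers on the grey-lidded red box's rim within about 2 mm, with the four raised sections at (437,130), (253,231), (481,336) and (292,442). The side crop confirms red walls under the grey lid. Its markers sit about 2 px up and left, so I'll use (0.508, -0.012) as the centre. First I'll shut the fingers and line the tool up with the box.

Request:
send_rows:
  deltas:
    - {"spin": 0.19,"gripper": 1}
    - {"spin": 0.19,"gripper": 1}
    - {"spin": 0.19,"gripper": 1}
    - {"spin": 0.19,"gripper": 1}
    - {"spin": 0.19,"gripper": 1}
    - {"spin": 0.063,"gripper": 1}
    - {"gripper": 1}
    - {"gripper": 1}
  squeeze: 30

```text
invalid input
```

```bash
cat > go.py <<'E'
from h import *
from scipy.spatial.transform import Rotation as Ro
import sys
s=robot.get_state(); R=Ro.from_quat(s["tool_rot"]).as_matrix(); p=s["position"]
th=np.radians(-23.46); c=np.array([.508,-.012]); B=np.array([[np.cos(th),-np.sin(th)],[np.sin(th),np.cos(th)]])
print(s["clock"],p.round(4),"y az",np.degrees(np.arctan2(R[1,1],R[0,1])),s["opening"],s["contact_force"].round(1))
for n,v in {"front":(-.086,0),"back":(.086,0),"left":(0,.061),"right":(0,-.061)}.items():
    t=np.r_[c+B@v,.1]; print(n,t.round(4),"units",(R.T@(t-p)/.15).round(3))
E
python3 go.py
```

```text
0.1 [ 0.2073 -0.5089  0.2305] y az 112.15728938570128 0.0850834969394762 [ 0.6 -0.6 -0.7]
front [0.4291 0.0222 0.1   ] units [-2.705  2.721  0.874]
back [ 0.5869 -0.0462  0.1   ] units [-3.507  1.901  0.873]
left [0.5323 0.044  0.1   ] units [-3.397  2.595  0.874]
right [ 0.4837 -0.068   0.1   ] units [-2.815  2.026  0.873]
```

The call was refused, so I'll fill in all the fields in each row.

Request:
send_rows:
  deltas:
    - {"dx": 0,"dy": 0,"dz": 0,"spin": 0.19,"gripper": 1}
    - {"dx": 0,"dy": 0,"dz": 0,"spin": 0.19,"gripper": 1}
    - {"dx": 0,"dy": 0,"dz": 0,"spin": 0.19,"gripper": 1}
    - {"dx": 0,"dy": 0,"dz": 0,"spin": 0.19,"gripper": 1}
    - {"dx": 0,"dy": 0,"dz": 0,"spin": 0.19,"gripper": 1}
    - {"dx": 0,"dy": 0,"dz": 0,"spin": 0.063,"gripper": 1}
    - {"dx": 0,"dy": 0,"dz": 0,"spin": 0,"gripper": 1}
    - {"dx": 0,"dy": 0,"dz": 0,"spin": 0,"gripper": 1}
  squeeze: 30

```text
clock: 0.9
position: [0.2075, -0.5092, 0.231]
tool_rot: [0.202, 0.979, 0.0, -0.0]
contact_force: [0.1, 0.7, -0.7]
opening: 0.0002
gripper_force: 0.0
```

```bash
python3 go.py
```

```text
0.9 [ 0.2075 -0.5092  0.231 ] y az 66.67001033511721 0.00021010521326298752 [ 0.1  0.7 -0.7]
front [0.4291 0.0222 0.1   ] units [0.046 3.838 0.875]
back [ 0.5869 -0.0462  0.1   ] units [-1.101  3.835  0.874]
left [0.5323 0.044  0.1   ] units [-0.528  4.243  0.875]
right [ 0.4837 -0.068   0.1   ] units [-0.527  3.43   0.874]
```

Request:
send_rows:
  deltas:
    - {"dx": -0.044,"dy": 0.286,"dz": 0,"spin": 0,"gripper": 1}
    - {"dx": -0.044,"dy": 0.286,"dz": 0,"spin": 0,"gripper": 1}
    - {"dx": -0.044,"dy": 0.286,"dz": 0,"spin": 0,"gripper": 1}
    - {"dx": -0.044,"dy": 0.286,"dz": 0,"spin": 0,"gripper": 1}
    - {"dx": -0.044,"dy": 0.286,"dz": 0,"spin": 0,"gripper": 1}
    - {"dx": -0.044,"dy": 0.286,"dz": 0,"spin": 0,"gripper": 1}
    - {"dx": -0.044,"dy": 0.286,"dz": 0,"spin": 0,"gripper": 1}
    - {"dx": -0.044,"dy": 0.286,"dz": 0,"spin": 0,"gripper": 1}
    - {"dx": -0.044,"dy": 0.286,"dz": 0,"spin": 0,"gripper": 1}
    - {"dx": -0.044,"dy": 0.286,"dz": 0,"spin": 0,"gripper": 1}
    - {"dx": -0.044,"dy": 0.286,"dz": 0,"spin": 0,"gripper": 1}
    - {"dx": -0.044,"dy": 0.286,"dz": 0,"spin": 0,"gripper": 1}

```text
clock: 2.1
position: [0.4854, -0.0667, 0.2314]
tool_rot: [0.202, 0.979, 0.0, 0.0]
contact_force: [1.2, 0.0, -0.1]
opening: 0.0005
gripper_force: 0.0
```

Request:
send_rows:
  deltas:
    - {"dx": 0,"dy": 0,"dz": 0.25,"spin": 0,"gripper": 1}
    - {"dx": 0,"dy": 0,"dz": 0.25,"spin": 0,"gripper": 1}
    - {"dx": 0,"dy": 0,"dz": 0.25,"spin": 0,"gripper": 1}
    - {"dx": 0,"dy": 0,"dz": 0.124,"spin": 0,"gripper": 1}
    - {"dx": 0,"dy": 0,"dz": 0,"spin": 0,"gripper": 1}
    - {"dx": 0,"dy": 0,"dz": 0,"spin": 0,"gripper": 1}

```text
clock: 2.7
position: [0.4853, -0.0686, 0.1009]
tool_rot: [0.202, 0.979, -0.0, 0.0]
contact_force: [0.3, -0.3, -0.3]
opening: -0.0002
gripper_force: 0.0
```

```bash
python3 go.py; python3 - <<'E'
from h import *
ims=[]
for n in("top","side"):
    i=optics.read_camera(n)[:,:,::-1]; o=proj(n,[[.508,-.012,.08]])[0].astype(int)
    ims.append(cv2.resize(i[o[1]-75:o[1]+75,o[0]-65:o[0]+65],None,fx=3,fy=3))
cv2.imwrite("pics/a1.png",np.hstack(ims))
E
```

```text
2.7 [ 0.4853 -0.0686  0.1009] y az 66.63840511432898 -0.0001830320308163138 [ 0.3 -0.3 -0.3]
front [0.4291 0.0222 0.1   ] units [0.584 0.408 0.006]
back [ 0.5869 -0.0462  0.1   ] units [-0.563  0.406  0.006]
left [0.5323 0.044  0.1   ] units [0.01  0.813 0.006]
right [ 0.4837 -0.068   0.1   ] units [ 0.011 -0.     0.006]
```

View pics/a1.png

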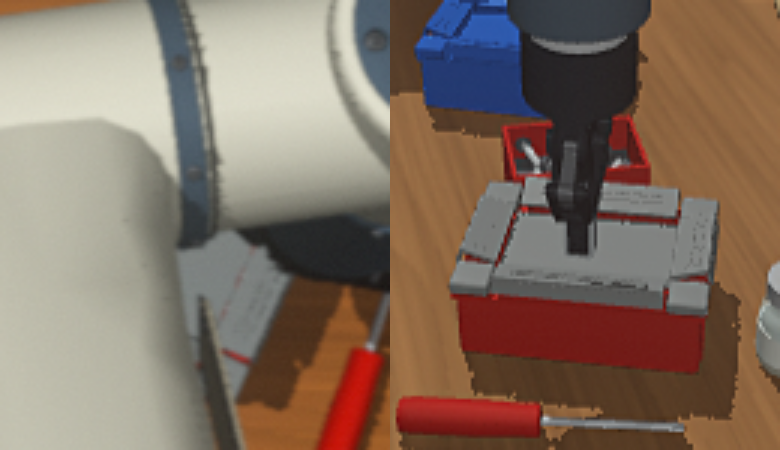

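The side view shows the shut fingers at (580,245), above the middle of the near (right) section. Now I'll press in small steps.

Request:
send_rows:
  deltas:
    - {"dx": 0,"dy": 0,"dz": 0.08,"spin": 0,"gripper": 1}
    - {"dx": 0,"dy": 0,"dz": 0.06,"spin": 0,"gripper": 1}
    - {"dx": 0,"dy": 0,"dz": 0.02,"spin": 0,"gripper": 1}
    - {"dx": 0,"dy": 0,"dz": 0.02,"spin": 0,"gripper": 1}
    - {"dx": 0,"dy": 0,"dz": 0,"spin": 0,"gripper": 1}

```text
clock: 3.3
position: [0.4849, -0.0685, 0.0734]
tool_rot: [0.203, 0.979, 0.0, 0.0]
contact_force: [0.6, -0.2, -0.2]
opening: 0.0003
gripper_force: 0.0
```

Request:
send_rows:
  deltas:
    - {"dx": 0,"dy": 0,"dz": 0.01,"spin": 0,"gripper": 1}
    - {"dx": 0,"dy": 0,"dz": 0.01,"spin": 0,"gripper": 1}
    - {"dx": 0,"dy": 0,"dz": 0,"spin": 0,"gripper": 1}

```text
clock: 3.6
position: [0.4849, -0.0684, 0.0701]
tool_rot: [0.203, 0.979, 0.0, 0.0]
contact_force: [-1.1, -0.7, 0.4]
opening: 0.0002
gripper_force: 0.0
```

Request:
send_rows:
  deltas:
    - {"dx": 0,"dy": 0,"dz": 0.01,"spin": 0,"gripper": 1}
    - {"dx": 0,"dy": 0,"dz": 0,"spin": 0,"gripper": 1}

```text
clock: 3.8
position: [0.485, -0.0684, 0.0699]
tool_rot: [0.203, 0.979, -0.0, 0.0]
contact_force: [-3.4, 1.1, 8.9]
opening: -0.0002
gripper_force: 5.0
```

```bash
python3 - <<'E'
from h import *
i=optics.read_camera("side")[:,:,::-1]; o=proj("side",[[.508,-.012,.08]])[0].astype(int)
cv2.imwrite("pics/a2.png",cv2.resize(i[o[1]-50:o[1]+50,o[0]-65:o[0]+65],None,fx=6,fy=6,interpolation=cv2.INTER_CUBIC))
E
```

```text
(no output)
```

View pics/a2.png

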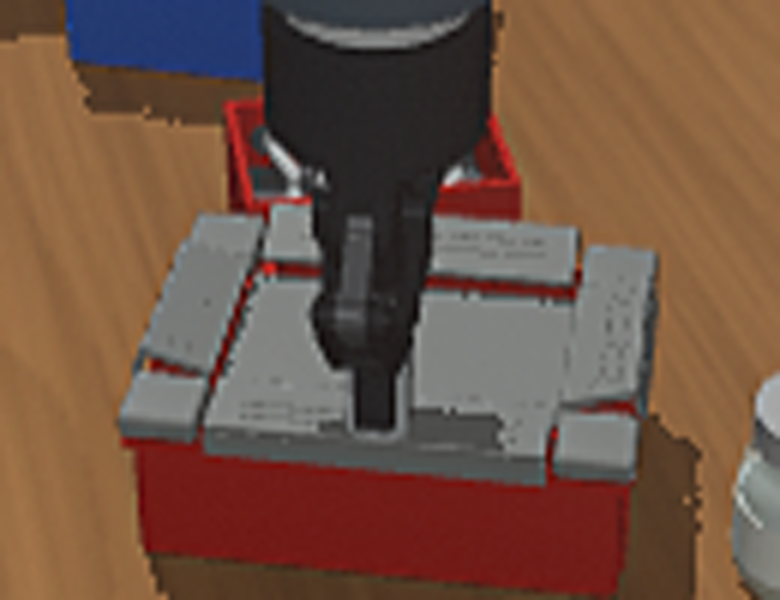

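The right section's front edge now lines up with the corner pieces at (195,430) and (555,460). Contact at z 0.070 is the shut height, so that section is down. Next is left.

Request:
send_rows:
  deltas:
    - {"dx": 0,"dy": 0,"dz": -0.2,"spin": 0,"gripper": 1}
    - {"dx": 0,"dy": 0.27,"dz": 0,"spin": 0,"gripper": 1}
    - {"dx": 0,"dy": 0.27,"dz": 0,"spin": 0,"gripper": 1}
    - {"dx": 0.01,"dy": 0.27,"dz": 0,"spin": 0,"gripper": 1}
    - {"dx": 0,"dy": 0,"dz": 0,"spin": 0,"gripper": 1}
    - {"dx": 0,"dy": 0,"dz": 0.13,"spin": 0,"gripper": 1}
    - {"dx": 0,"dy": 0,"dz": 0.02,"spin": 0,"gripper": 1}

```text
clock: 4.55
position: [0.5318, 0.044, 0.0754]
tool_rot: [0.203, 0.979, 0.0, -0.0]
contact_force: [-0.1, 1.4, 5.1]
opening: -0.0
gripper_force: 2.0
```

Request:
send_rows:
  deltas:
    - {"dx": 0,"dy": 0,"dz": 0.02,"spin": 0,"gripper": 1}
    - {"dx": 0,"dy": 0,"dz": 0,"spin": 0,"gripper": 1}

```text
clock: 4.75
position: [0.5311, 0.0431, 0.073]
tool_rot: [0.203, 0.979, -0.0, -0.001]
contact_force: [-0.6, -0.9, -0.2]
opening: 0.0001
gripper_force: 0.0
```

Request:
send_rows:
  deltas:
    - {"dx": 0,"dy": 0,"dz": 0.02,"spin": 0,"gripper": 1}
    - {"dx": 0,"dy": 0,"dz": 0.01,"spin": 0,"gripper": 1}
    - {"dx": 0,"dy": 0,"dz": 0,"spin": 0,"gripper": 1}

```text
clock: 5.05
position: [0.5316, 0.0432, 0.0699]
tool_rot: [0.203, 0.979, -0.0, 0.0]
contact_force: [-3.5, 0.6, 8.9]
opening: 0.0
gripper_force: 4.6
```

```bash
python3 go.py
```

```text
5.05 [0.5316 0.0432 0.0699] y az 66.58271302376812 4.247581256228408e-05 [-3.5  0.6  8.9]
front [0.4291 0.0222 0.1   ] units [ 0.571 -0.4   -0.201]
back [ 0.5869 -0.0462  0.1   ] units [-0.575 -0.401 -0.2  ]
left [0.5323 0.044  0.1   ] units [-0.002  0.006 -0.2  ]
right [ 0.4837 -0.068   0.1   ] units [-0.002 -0.807 -0.2  ]
```

The force came on at 0.0754, dropped to zero at 0.073 as the section snapped, and then met firm contact at 0.070, the same as on the right. Next is front.

Request:
send_rows:
  deltas:
    - {"dx": 0,"dy": 0,"dz": -0.2,"spin": 0,"gripper": 1}
    - {"dx": 0.19,"dy": -0.133,"dz": 0,"spin": 0,"gripper": 1}
    - {"dx": 0.19,"dy": -0.133,"dz": 0,"spin": 0,"gripper": 1}
    - {"dx": 0.19,"dy": -0.134,"dz": 0,"spin": 0,"gripper": 1}
    - {"dx": 0,"dy": 0,"dz": 0,"spin": 0,"gripper": 1}
    - {"dx": 0,"dy": 0,"dz": 0.13,"spin": 0,"gripper": 1}
    - {"dx": 0,"dy": 0,"dz": 0.02,"spin": 0,"gripper": 1}

```text
clock: 5.75
position: [0.4294, 0.0226, 0.0757]
tool_rot: [0.203, 0.979, 0.0, -0.0]
contact_force: [-1.2, 2.3, 5.3]
opening: -0.0003
gripper_force: 2.9
```

Request:
send_rows:
  deltas:
    - {"dx": 0,"dy": 0,"dz": 0.02,"spin": 0,"gripper": 1}
    - {"dx": 0,"dy": 0,"dz": 0,"spin": 0,"gripper": 1}

```text
clock: 5.95
position: [0.4293, 0.0223, 0.0729]
tool_rot: [0.203, 0.979, -0.0, -0.001]
contact_force: [0.1, 0.1, -0.7]
opening: -0.0002
gripper_force: 0.0
```

Request:
send_rows:
  deltas:
    - {"dx": 0,"dy": 0,"dz": 0.02,"spin": 0,"gripper": 1}
    - {"dx": 0,"dy": 0,"dz": 0.01,"spin": 0,"gripper": 1}
    - {"dx": 0,"dy": 0,"dz": 0,"spin": 0,"gripper": 1}

```text
clock: 6.25
position: [0.4298, 0.0225, 0.0698]
tool_rot: [0.203, 0.979, -0.0, 0.0]
contact_force: [-3.3, 1.0, 10.6]
opening: -0.0002
gripper_force: 5.5
```

```bash
python3 go.py
```

```text
6.25 [0.4298 0.0225 0.0698] y az 66.60298583893241 -0.00015613482651589042 [-3.3  1.  10.6]
front [0.4291 0.0222 0.1   ] units [ 0.004 -0.004 -0.201]
back [ 0.5869 -0.0462  0.1   ] units [-1.143 -0.005 -0.2  ]
left [0.5323 0.044  0.1   ] units [-0.57   0.402 -0.201]
right [ 0.4837 -0.068   0.1   ] units [-0.569 -0.411 -0.201]
```

Request:
send_rows:
  deltas:
    - {"dx": 0,"dy": 0,"dz": -0.2,"spin": 0,"gripper": 1}
    - {"dx": -0.286,"dy": 0,"dz": 0,"spin": 0,"gripper": 1}
    - {"dx": -0.286,"dy": 0,"dz": 0,"spin": 0,"gripper": 1}
    - {"dx": -0.286,"dy": 0,"dz": 0,"spin": 0,"gripper": 1}
    - {"dx": -0.286,"dy": 0,"dz": 0,"spin": 0,"gripper": 1}
    - {"dx": 0,"dy": 0,"dz": 0,"spin": 0,"gripper": 1}
    - {"dx": 0,"dy": 0,"dz": 0.13,"spin": 0,"gripper": 1}
    - {"dx": 0,"dy": 0,"dz": 0.02,"spin": 0,"gripper": 1}

```text
clock: 7.05
position: [0.587, -0.046, 0.075]
tool_rot: [0.203, 0.979, -0.0, -0.0]
contact_force: [1.0, -0.5, 3.1]
opening: 0.0001
gripper_force: 1.5
```

Request:
send_rows:
  deltas:
    - {"dx": 0,"dy": 0,"dz": 0.02,"spin": 0,"gripper": 1}
    - {"dx": 0,"dy": 0,"dz": 0,"spin": 0,"gripper": 1}

```text
clock: 7.25
position: [0.5859, -0.0454, 0.0729]
tool_rot: [0.203, 0.979, -0.0, -0.001]
contact_force: [0.2, -0.0, 0.1]
opening: -0.0002
gripper_force: 0.0
```

Request:
send_rows:
  deltas:
    - {"dx": 0,"dy": 0,"dz": 0.02,"spin": 0,"gripper": 1}
    - {"dx": 0,"dy": 0,"dz": 0.01,"spin": 0,"gripper": 1}
    - {"dx": 0,"dy": 0,"dz": 0,"spin": 0,"gripper": 1}

```text
clock: 7.55
position: [0.5867, -0.0454, 0.0699]
tool_rot: [0.203, 0.979, 0.0, 0.0]
contact_force: [-2.9, 1.5, 6.9]
opening: 0.0002
gripper_force: 3.5
```

All four gave the same force pattern. I'll lift clear, swing away in -y (back toward the start), and look.

Request:
send_rows:
  deltas:
    - {"dx": 0,"dy": 0,"dz": -0.3,"spin": 0,"gripper": 1}
    - {"dx": 0,"dy": 0,"dz": -0.3,"spin": 0,"gripper": 1}
    - {"dx": 0,"dy": 0,"dz": -0.3,"spin": 0,"gripper": 1}
    - {"dx": 0.1,"dy": -0.28,"dz": 0,"spin": 0,"gripper": 1}
    - {"dx": 0.1,"dy": -0.28,"dz": 0,"spin": 0,"gripper": 1}
    - {"dx": 0.1,"dy": -0.28,"dz": 0,"spin": 0,"gripper": 1}
    - {"dx": 0.1,"dy": -0.28,"dz": 0,"spin": 0,"gripper": 1}
    - {"dx": 0.1,"dy": -0.28,"dz": 0,"spin": 0,"gripper": 1}
    - {"dx": 0.1,"dy": -0.28,"dz": 0,"spin": 0,"gripper": 1}
    - {"dx": 0.1,"dy": -0.28,"dz": 0,"spin": 0,"gripper": 1}
    - {"dx": 0.1,"dy": -0.28,"dz": 0,"spin": 0,"gripper": 1}

```text
clock: 8.65
position: [0.3416, -0.307, 0.204]
tool_rot: [0.203, 0.979, 0.0, 0.0]
contact_force: [1.0, -0.3, 0.4]
opening: -0.0003
gripper_force: 0.0
```

Request:
send_rows:
  deltas:
    - {"dx": 0.1,"dy": -0.28,"dz": 0,"spin": 0,"gripper": 1}
    - {"dx": 0.1,"dy": -0.28,"dz": 0,"spin": 0,"gripper": 1}
    - {"dx": 0.1,"dy": -0.28,"dz": 0,"spin": 0,"gripper": 1}
    - {"dx": 0,"dy": 0,"dz": 0,"spin": 0,"gripper": 1}
    - {"dx": 0,"dy": 0,"dz": 0,"spin": 0,"gripper": 1}

```text
clock: 9.15
position: [0.2509, -0.4043, 0.2036]
tool_rot: [0.204, 0.979, 0.0, -0.0]
contact_force: [1.7, 0.2, 1.0]
opening: -0.0
gripper_force: 0.0
```

```bash
python3 - <<'E'
from h import *
ims=[]
for n in("top","side"):
    i=optics.read_camera(n)[:,:,::-1]; o=proj(n,[[.508,-.012,.07]])[0].astype(int)
    ims.append(cv2.resize(i[o[1]-70:o[1]+70,o[0]-65:o[0]+65],None,fx=3,fy=3,interpolation=cv2.INTER_CUBIC))
cv2.imwrite("pics/a3.png",np.hstack(ims)); print(robot.get_state()["clock"])
E
```

```text
9.25
```

View pics/a3.png

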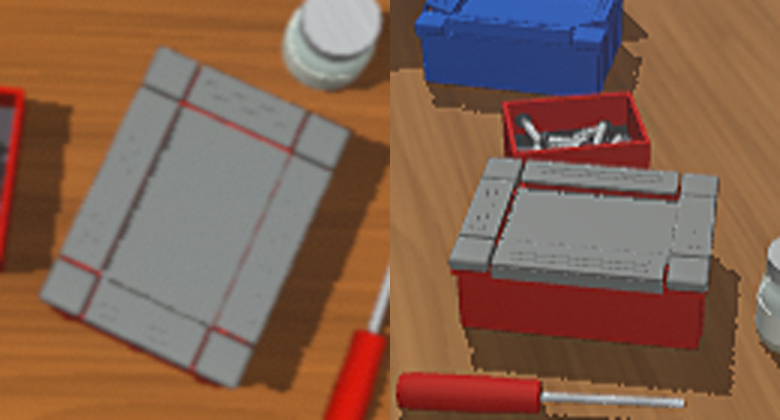

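```bash
python3 - <<'E'
from h import *
a=cv2.imread("pics/side0.png"); b=optics.read_camera("side")[:,:,::-1]
f=lambda i:cv2.resize(i[205:280,225:325],None,fx=4,fy=7,interpolation=cv2.INTER_CUBIC)
cv2.imwrite("pics/a4.png",np.hstack([f(a),f(b)]))
E
```

```text
(no output)
```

View pics/a4.png

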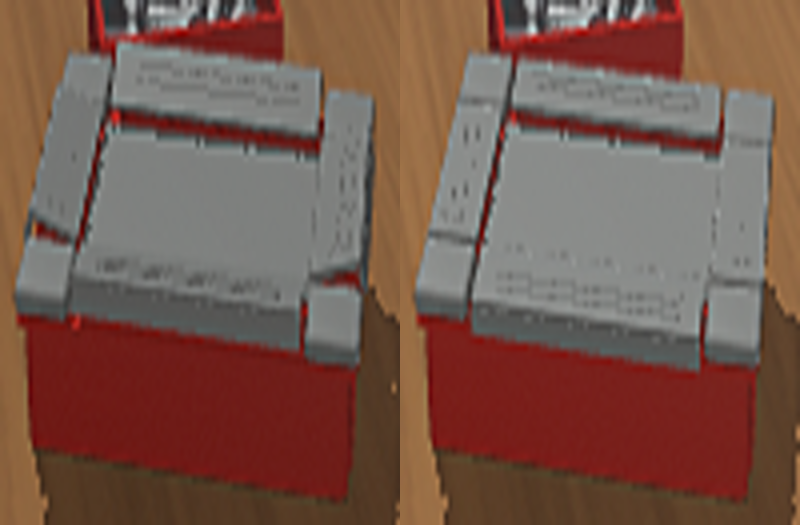

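Comparing before (left) and after (right), all four sections now sit level with the corner pieces. The near section's front edge dropped from about (300,345) to (700,368), and the box hasn't moved. Handing in.

```bash
python3 -c "
from plant import robot
print(robot.finish_job())"
```

```text
the job is handed in; nothing more can be done
None
```

I pressed all four rim sections shut and handed the job in at about 9 s; before-and-after pictures show the whole rim level with the corners and the box where it stood, though the hand-in returned no verdict.

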